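Clamp a V-block with the guarded clamp knob

ROBOT

A 6-joint arm with a two-finger parallel gripper is mounted at the origin on a cart in front of the work surface, level with it; the furniture and walls round the work are solid. World frame = base frame: x ahead of the robot, y to its left, z up, the work surface at z = 0. Lengths are in mm, angles in rad, forces in N, time in s.
With the tool pointing down it reaches from about 350 to 975 mm from the base axis. Payload 7.1 kg.
Tool frame: the origin (TCP) lies midway between the tips of the shut fingers; the grasp point (between the pads) lies ctrl.grip_point_offset behind it (ctrl.grip_point_offset is the distance from the TCP to the grasp point, in mm); z points along the fingers, y is the line along which they close (so a half turn about z gives the same grasp; the last joint's range is limited). The gripper opens to 88 mm and grips with 3 to 60 N. Pads are 20 mm wide; open, the fingers measure 115 mm over their backs; the gripper's body (75 mm by 178 mm) begins 61 mm behind the grasp point.
Start: joints at [1.151, 0.423, 1.63, -0, 1.089, -0.019], TCP at [243.815, 575.464, 222.675] pointing down, gripper open.
Joint ranges: [-3, 3], [-0.9, 2.11], [0.09, 2.58], [-1.31, 4.45], [0.11, 2.69], [-2.54, 2.54]. Speed limits (rad/s): [2.39, 2.39, 3.01, 3.14, 3.14, 3.14].

INTERFACE

Orientations are given as a rotation vector (axis times angle).
In Python, from workcell import ctrl, get_image, close_job, finder gives the robot as it stands.
- The arm moves only by the tool servo_tool, never from a script. Its argument "deltas" is a list of rows, each a list of 2 entries, a list of its own where there are three numbers: the shift along the tool's x, y, z in mm, then the turn, a rotation vector about the tool's x, y, z in rad. A call has 1 to 5 rows; each row is the pose to reach, as a shift and turn from the pose commanded when the call began, along the tool's axes at that moment; what a row does not reach only later rows make up. A row lasts 1/12 s, in which the tool goes at most 41.7 mm and 7.16 degrees, less where a joint would pass 70% of its speed; a pose out of reach is approached as far as the arm can. A call with a gripper value outside its range is refused whole. "grip" is the closure, from -1 (fully open) to 1 (shut), so that 0 is half open, set as the call begins (left out, the last holds). The fingers move at their own pace and stop on an object; the grip force is fixed at half the most. Time passes only in rows, so rows that repeat a pose let the fingers close. It gives the time, the measured TCP pose, the force, the opening and the grip force at its end, in the units of the state.
- ctrl.get_obs(): the state, without advancing time (a new reading comes with each control period).
- get_image(name): name is "scene" or "top"; returns a dict with "frame" (480x640x3 uint8, blue, green, red), "depth" (480x640 float32, mm along the optical axis (not along the pixel's ray), 0 where there is no reading), "K" (3x3 intrinsics, pixels), "dist" ([k1, k2, p1, p2, k3] as OpenCV has them; the pictures are not rectified), "pose" (4x4, takes a point from camera to world coordinates). Camera axes: x right, y down, z forward; pixel columns grow to the right and rows downward; lengths in mm; the calibration is good to about 2 mm. A picture is of the moment at which its call begins.
- close_job(): hands the job in; it is judged then, once.
Trained networks look in a picture, given as the dict that the camera call returned (one of the last four; its "shot" number tells which), for a name from the list of things; names that differ only in an ending like _2 or _b are one class to them, and where a whole thing is asked for, a point or a joint stands for the part that bears it (a point fixed in the world has none). Each returns a list of dicts, best first, with "score" (0 to 1); they miss things now and then, are a little off and sometimes report something else, mostly with a low value. They report only what shows in the picture. A call takes as long as a camera call. They do not tell look-alikes from the thing itself.
- finder.search_frame(query, picture): "rect" ([centre column, centre row, width, height] as shares, 0 to 1, of the picture: columns of its width, rows of its height, round what is visible of it).
- finder.silhouettes(query, picture): "mask" (480x640 bool, what is visible of it) and "rect" ([centre column, centre row, width, height] as shares, 0 to 1, of the picture: columns of its width, rows of its height, round what is visible of it).
The state is a dict: "t": time; "qpos": joint angles; "qvel": joint speeds; "joint_torque": joint torques, N m; "ee_pos": TCP position; "orientation": TCP orientation; "ft_force": force on the tool from outside, world axes, zero at the start; "moment": the same for the moment, N m; "width": finger opening in mm; "grasp_force": force on a finger pad.
Only numpy, scipy, OpenCV 4.12 (cv2) and the standard library are available. Lean on these libraries where they do the work, as an engineer would, in place of code of your own. Each camera call takes 0.05 s, during which the arm holds its last target. There are 200 camera calls.

TASK

Clamp the V-block in the fixture for measuring: lift the forked key out of its rest, reach down with it through the round guard opening, fit its fork over the sunken knob, and turn clockwise (seen from above) until the sprung pad holds the block firmly against the fixed jaw with about 10 N. Work gently: do not force the knob, never let the clamp exceed 20 N, leave the ring gauge, the can and the memory stick alone. Then put the key back upright, fully home in the pocket of its rest.

Things in the scene. Friction and masses are not known exactly. Their poses are not given: they have to be found in the camera images.
- unit: Clamping fixture, fixed to the desk: aluminium base plate 84 (x) x 160 (y) x 8 mm, origin under its middle on the desk, z up. On its +y part a grey square housing (64 x 64 mm, centred at y = +40 mm, top 62 mm above the desk) hides the knob; the fixed jaw is at the -y end; between them a rod with a round 20 mm pad, axis 26 mm above the desk, presses the V-block toward -y.
- guard (a point): Centre of the round guard opening in the housing's top, 62 mm above the desk. Opening 30 mm in diameter, cover 5 mm thick, hollow below. The sunken knob is on its axis: an upright straight bar 20 mm long, 5 mm thick, 11 mm high on a 26 mm disc. The bar starts within 0.35 rad of the fixture's x axis, either way; how far is not measured: find it by feel or sight.
- knob: Knob shaft, turns with it; axes like the fixture's at first (not the bar's). Origin on its axis at the bar's top: 22 mm below the opening, 40 mm above the desk. The bar gives 6 mm downward (about 2 N at first, +0.7 N/mm). A fork standing across the bar pushes it down; once turned in line, the bar springs up between the prongs, the push fades and the key can go 8 mm below this point.
- clamp_exit (a point): Where the pad's rod leaves the housing, 26 mm above the desk. Turning the knob clockwise from above (range 2 rad) moves the pad out 7 mm per rad. At the start it is 2 to 6 mm short of clamping (0.28 to 0.86 rad, different each time, not measured). Free turning takes 0.10 to 0.16 N m; this friction also holds the knob where it is left.
- anvil: Fixed jaw: steel upright 56 (x) x 12 (y) x 36 (z) mm, origin mid underside, 8 mm above the desk; its +y face, 6 mm from the origin, clamps. Once the block is on the jaw the pad's spring (4 N/mm) adds 28 N and 0.196 N m of knob torque per rad; the block's rubbing on the plate takes 1 to 2 N of it. So 10 N on the jaw is about 0.085 N m above free turning, 0.43 rad past first resistance.
- v_block_mid (a point): Centre of the loose steel V-block, 45 (x) x 40 (y) x 36 (z) mm, about 0.32 kg, standing on the base plate, groove up and along x, between the pad and the fixed jaw, 0.3 to 1.3 mm off the jaw. 18 mm above its underside.
- key_grip (a point): Middle of the handle of the forked key, which stands upright in its rest. Key 104 mm long, about 0.09 kg: black flat handle 26 (x) x 14 (y) x 42 (z) mm round this point, steel shaft 10 mm thick, then a hub 18 x 15 mm and a fork of two prongs 18 mm wide in x, 10 mm deep, 8 mm gap in y, so it fits over a bar lying along key x. Prong tips 83 mm below this point.
- rest: Key rest, fixed to the desk: grey plastic block 56 (x) x 50 (y) x 40 (z) mm on a foot of 66 x 60 x 5 mm; origin under its middle on the desk.
- pocket (a point): Centre of the mouth of the rest's pocket, 40 mm above the desk. Pocket 22 (x of the rest) x 19 (y) mm, 32 mm deep, with a small chamfer; the key stands in it on its prong tips with key x along the rest's x, its handle's middle then 51 mm above this point.
- ring_gauge: Bystander: steel ring gauge, 46 mm across, 16 mm high; origin under its middle.
- objective_can: Bystander: round pale can, 47 mm across, 52 mm high; origin under its middle.
- usb_stick: Bystander: black memory stick, 18 x 53 x 8 mm; origin under its middle.
Mind the look-alikes: they are no part of the job. Leave any purple look-alike of the part that bears key_grip alone.

How it is judged (in metres and radians):
On the way, in this order (a step that is already met when the one before it is completed fails the run):
1. the key is lifted clear of its rest (z of key_grip in the frame of rest above 0.13 m), for 0.1 s.
2. the key's fork is over the knob's bar (handle middle within 8 mm of the knob's axis seen from above, prong tips at least 4 mm below the top of the unpressed bar) (horizontal distance between key_grip and knob below 0.008 m and z of key_grip in the frame of unit below 0.119 m), for 0.1 s.
3. the V-block is pressed on the fixed jaw with 6 to 14 N (contact force between anvil and anything else between 6 and 14 N), for 0.3 s.
At the end, for the whole second after the job is handed in: The V-block stands flat (within 0.06 rad) and is pressed on the fixed jaw with 6 to 14 N; the key stands in the pocket of its rest, on the pocket's floor (handle middle 85 to 96 mm above the rest's underside, within 15 mm of the pocket's axis, within 0.16 rad of upright), released (all of step 3 and z of key_grip in the frame of rest between 0.085 and 0.096 m and horizontal distance between key_grip and pocket below 0.015 m and angle between key_grip's own z axis and vertical below 0.16 rad and angle between v_block_mid's own z axis and vertical below 0.06 rad); the robot touches nothing.
It fails at once if the fixed jaw is loaded with more than 20 N (clamp over-tightened) (contact force between anvil and anything else above 20 N).
It fails at once if the knob is forced: more than 50 N between the key and the knob (contact force between knob and anything else above 50 N).
It fails at once if the ring gauge is shoved more than 20 mm (distance of ring_gauge from where it was at the start of the episode above 0.02 m).
It fails at once if the can is shoved more than 20 mm (distance of objective_can from where it was at the start of the episode above 0.02 m).
It fails at once if the memory stick is shoved more than 20 mm (distance of usb_stick from where it was at the start of the episode above 0.02 m).
It also fails if it takes over 70 s, if anything falls off the work surface, if the arm or the gripper's body presses on something with over 40 N, if the wrist force passes 120 N, or if a joint passes its speed limit or range.

## Working session

There is one attempt and no reset: what is moved stays moved. The work goes in short steps, Python scripts to look and compute and a tool call to move; the robot and the scene stay as the last step left them, time stands still between calls to the robot, and variables do not carry over. Pictures are saved under pics/ and viewed, at most 10 in all, crops included, and the job is handed in when it is done.

Besides the shell and the picture viewer there is one more tool, called after "Emit:" by a JSON object that holds its "fn" and its "kwargs". servo_tool: Moves the arm, as the interface text tells. Its arguments: {"type":"object","properties":{"deltas":{"type":"array","items":{"type":"array"}},"grip":{"type":"number"}},"required":["deltas"]}

```bash
ls; mkdir -p pics
cat > h.py <<'E'
import numpy as np,cv2
from workcell import ctrl,get_image,close_job,finder
def world(p,uv,z=None):
    """pixels -> world; using depth, or plane z"""
    uv=np.atleast_2d(np.float64(uv));n=cv2.undistortPoints(uv.reshape(-1,1,2),p["K"],np.float64(p["dist"])).reshape(-1,2)
    r=np.c_[n,np.ones(len(n))];T=p["pose"]
    if z is None:
        d=p["depth"][uv[:,1].astype(int),uv[:,0].astype(int)]; return (r*d[:,None])@T[:3,:3].T+T[:3,3]
    w=r@T[:3,:3].T; s=(z-T[2,3])/w[:,2]; return w*s[:,None]+T[:3,3]
def cloud(p,mask):
    v,u=np.nonzero(mask&(p["depth"]>0)); return world(p,np.c_[u,v])
def proj(p,X):
    T=np.linalg.inv(p["pose"]);c=np.atleast_2d(X)@T[:3,:3].T+T[:3,3]
    return cv2.projectPoints(c,np.zeros(3),np.zeros(3),p["K"],np.float64(p["dist"]))[0].reshape(-1,2)
E
python3 - <<'E'
from h import *
print(ctrl.grip_point_offset, {k:np.round(v,3) for k,v in ctrl.get_obs().items()})
for c in("scene","top"):
    p=get_image(c);cv2.imwrite(f"pics/{c}.png",p["frame"]);print(c,p["pose"].round(3).tolist(),p["K"].round(1).tolist())
    for q in("unit","key_grip","rest","anvil","v_block_mid","ring_gauge","objective_can","usb_stick","knob","guard"):
        try:
            for d in finder.silhouettes(q,p)[:3]:
                r=np.array(d["rect"])*[640,480,640,480];w=cloud(p,d["mask"])
                print(q,round(d["score"],2),r.round(),np.median(w,0).round() if len(w) else 0,np.percentile(w,98,axis=0).round() if len(w) else 0,np.percentile(w,2,axis=0).round() if len(w) else 0)
        except Exception as e: print(q,e)
E
```

```text
pics
18.700000000000003 {'t': np.float64(0.0), 'qpos': array([ 1.151,  0.424,  1.631,  0.   ,  1.089, -0.019]), 'qvel': array([ 0.001, -0.001,  0.001, -0.002,  0.001,  0.001]), 'joint_torque': array([ 1.0000e-03, -5.4464e+01, -2.7366e+01,  6.4000e-02,  2.3000e-02,
       -0.0000e+00]), 'ee_pos': array([243.605, 574.969, 221.907]), 'orientation': array([-6.250e-01, -3.078e+00,  2.000e-03]), 'ft_force': array([0.399, 0.575, 0.746]), 'moment': array([ 0.035, -0.011, -0.012]), 'grasp_force': np.float64(0.0), 'width': np.float64(87.776)}
scene [[0.89, -0.26, 0.374, 159.208], [-0.455, -0.51, 0.73, -808.206], [0.001, -0.82, -0.572, 660.235], [0.0, 0.0, 0.0, 1.0]] [[567.4, 0.0, 312.6], [0.0, 567.4, 248.5], [0.0, 0.0, 1.0]]
unit 0.64 [340. 334.  87.  98.] [ 493. -218.   32.] [ 540. -155.   64.] [ 462. -305.    3.]
key_grip 0.93 [220. 216.  16.  51.] [438. 149.  72.] [451. 160. 105.] [429. 140.   4.]
key_grip 0.82 [271. 216.  13.  38.] [515.  79.  88.] [530.  89. 112.] [503.  73.  36.]
rest 0.9 [268. 238.  44.  36.] [509.  66.  28.] [548. 107.  42.] [484.  52.   2.]
anvil 0.75 [358. 360.  38. 
[... 1293 characters left out ...]
500. -261.   39.] [ 522. -242.   47.] [ 479. -280.   15.]
v_block_mid 0.38 [292. 160.  28.  22.] [654. -21.  17.] [674.  -1.  20.] [635. -41.   0.]
v_block_mid 0.22 [401. 240.  91.  54.] [ 504. -206.   29.] [ 548. -148.   66.] [ 464. -299.    5.]
ring_gauge 0.86 [292. 161.  26.  25.] [655. -20.  17.] [676.   1.  20.] [635. -42.   1.]
objective_can 0.91 [205. 156.  35.  33.] [651. 134.  53.] [674. 158.  57.] [632. 114.  14.]
objective_can 0.27 [292. 160.  27.  29.] [655. -20.  17.] [676.   0.  20.] [635. -41.   1.]
usb_stick 0.76 [297. 321.  26.  22.] [357. -36.   9.] [372. -16.  12.] [341. -58.   5.]
guard 0.93 [404. 240.  85.  56.] [ 506. -204.   30.] [ 549. -149.   66.] [ 465. -296.    6.]
```

```bash
ls pics
```

```text
scene.png
top.png
```

Run:
```python
import cv2,numpy as np
s=cv2.imread("pics/scene.png");t=cv2.imread("pics/top.png")
a=cv2.resize(s[170:300,180:310],(400,400),interpolation=cv2.INTER_CUBIC);b=cv2.resize(t[190:300,160:270],(400,400),interpolation=cv2.INTER_CUBIC)
cv2.imwrite("pics/keys.png",np.hstack([a,b]))
```

```text
(no output)
```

View pics/scene.png

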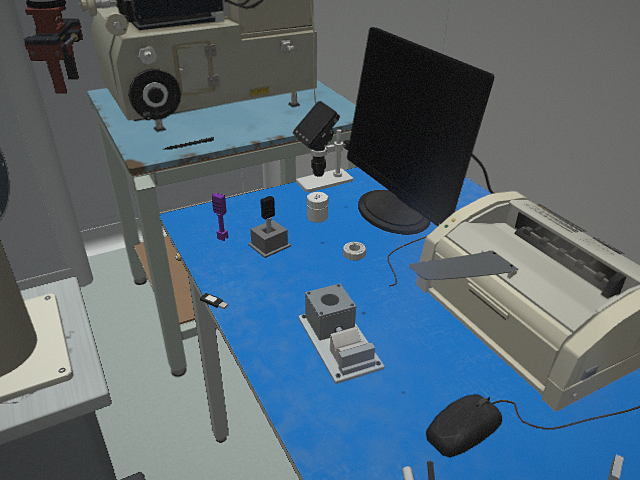

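View pics/keys.png

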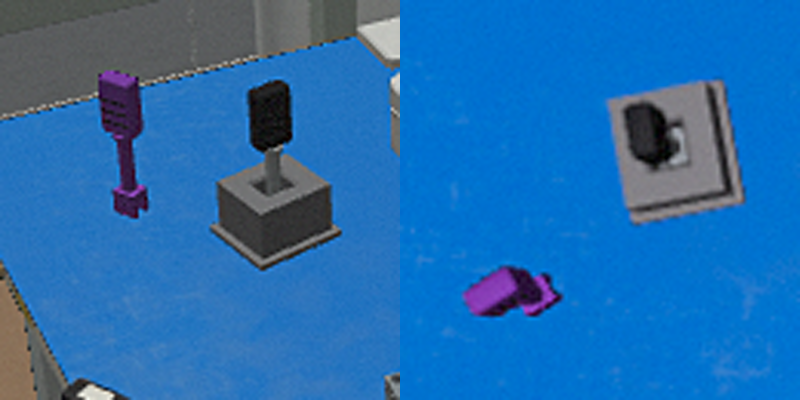

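Run:
```python
from h import *
p=get_image("top")
T=p["pose"]
# unit
U=[d for d in finder.silhouettes("unit",p)][0]["mask"]
v,u=np.mgrid[0:480,0:640]
W=world(p,np.c_[u.ravel(),v.ravel()]).reshape(480,640,3);ok=p["depth"]>0
def box(lo,hi,x0,x1,y0,y1):
    m=ok&(W[...,2]>lo)&(W[...,2]<hi)&(W[...,0]>x0)&(W[...,0]<x1)&(W[...,1]>y0)&(W[...,1]<y1)
    P=W[m]; r=cv2.minAreaRect(np.float32(P[:,:2])); return len(P),np.median(P,0).round(1),np.round(r[0],1),np.round(r[1],1),round(r[2],1)
print("housing",box(58,72,440,580,-250,-120))
print("base",box(3,72,440,580,-330,-120))
print("block rest",box(36,50,450,580,30,130))
print("rest all",box(2,50,450,580,30,130))
print("key in rest",box(95,125,480,560,50,110))
print("other key",box(95,125,400,475,120,180))
print("anvil",box(38,52,440,580,-310,-276))
```

```text
housing (1091, array([ 510.5, -186.1,   62.9]), array([ 510.7, -186.2]), array([64.8, 64.5]), 84.4)
base (4330, array([ 504.3, -218.4,   27.3]), array([ 509.9, -225.1]), array([139.7, 209.8]), 0.1)
block rest (612, array([511.9,  78.1,  41.2]), array([517.3,  84. ]), array([56.5, 50.7]), 12.1)
rest all (1769, array([510.4,  74. ,   5.7]), array([514.8,  80. ]), array([129.3,  99.9]), 0.0)
key in rest (152, array([515.6,  82.1, 112.1]), array([517. ,  83.4]), array([26.1, 14.2]), 12.1)
other key (138, array([440. , 151.9, 104.6]), array([440.3, 153.5]), array([14.4, 27.6]), 31.7)
anvil (297, array([ 501.7, -286.2,   44.8]), array([ 501. , -286.3]), array([56.4, 20.5]), 0.1)
```

Candidates for the key are the black one in the grey rest (scene px 267,207; top px 229,227) and the purple look-alike standing free (scene 219,203; top 188,272). The description fits the black one in the rest, and the crop confirms it: key at (517, 83.5), yaw 12.1°. The unit's guard is at (510.7, -186.2), yaw -5.5°. The heights and sizes match the given ones.

Emit:
{"fn": "servo_tool", "kwargs": {"deltas": [[[-30,-23,0],[0,0,0]],[[-60,-46,0],[0,0,0]],[[-90,-69,0],[0,0,0]],[[-120,-92,0],[0,0,0]],[[-148,-115,0],[0,0,0]]], "grip": -0.3}}

```text
t: 1.62
ee_pos: [335.9, 410.3, 222.8]
orientation: [0.625, 3.079, 0.0]
ft_force: [0.5, -0.1, 0.2]
width: 58.8
grasp_force: 0.0
```

Emit:
{"fn": "servo_tool", "kwargs": {"deltas": [[[-30,-23,0],[0,0,0]],[[-60,-46,0],[0,0,0]],[[-90,-69,0],[0,0,0]],[[-120,-92,0],[0,0,0]],[[-148,-115,0],[0,0,0]]]}}

```text
t: 2.03
ee_pos: [427.5, 246.6, 223.0]
orientation: [0.625, 3.078, 0.001]
ft_force: [-0.6, -0.4, -1.1]
width: 57.2
grasp_force: 0.0
```

Emit:
{"fn": "servo_tool", "kwargs": {"deltas": [[[-30,-23,0],[0,0,-0.12]],[[-60,-46,0],[0,0,-0.24]],[[-90,-69,0],[0,0,-0.36]],[[-120,-92,0],[0,0,-0.48]],[[-148,-115,0],[0,0,-0.6]]]}}

```text
t: 2.45
ee_pos: [517.1, 86.6, 222.9]
orientation: [-0.259, 3.13, 0.0]
ft_force: [1.1, 0.4, 0.2]
width: 57.2
grasp_force: 0.0
```

```bash
cat >> h.py <<'E'
from scipy.spatial.transform import Rotation as Ro
def st():
    o=ctrl.get_obs();R=Ro.from_rotvec(o["orientation"]).as_matrix();y=np.degrees(np.arctan2(R[1,1],R[0,1]))
    print("t",round(float(o["t"]),2),"tcp",o["ee_pos"].round(2),"yang",round(y,2),"tilt",(R[:,2]).round(4),"F",o["ft_force"].round(2),"M",o["moment"].round(3),"w",round(float(o["width"]),1),"g",round(float(o["grasp_force"]),1),"q6",o["qpos"][5].round(3))
    return o,R,y
def to(x,y,z,yang):
    o,R,a=st(); Rt=Ro.from_euler('z',yang-0,degrees=True).as_matrix()@np.array([[0,1,0],[1,0,0],[0,0,-1.]])
    print("delta",(R.T@(np.array([x,y,z])-o["ee_pos"])).round(2),Ro.from_matrix(R.T@Rt).as_rotvec().round(4))
E
python3 -c "
from h import *
to(517,83.5,140,102.1)"
```

```text
t 2.45 tcp [517.07  86.6  222.95] yang 99.45 tilt [ 6.e-04  2.e-04 -1.e+00] F [1.11 0.43 0.24] M [ 0.051 -0.002  0.067] w 57.2 g 0.0 q6 -1.593
delta [ 0.63 -3.05 82.95] [ 0.      0.0006 -0.0463]
```

Emit:
{"fn": "servo_tool", "kwargs": {"deltas": [[[0.5,-0.7,20],[0,0,-0.012]],[[0.9,-0.7,50],[0,0,-0.012]],[[0.9,-0.7,70],[0,0,-0.012]],[[0.9,-0.7,82],[0,0,-0.012]],[[0.9,-0.7,82],[0,0,-0.012]]]}}

```text
t: 2.87
ee_pos: [513.7, 87.0, 138.2]
orientation: [0.268, -3.125, 0.0]
ft_force: [-0.4, 0.1, -0.5]
width: 56.9
grasp_force: 0.0
```

```bash
python3 -c "
from h import *
to(517,83.5,72.3,102.1)
p=get_image('scene');cv2.imwrite('pics/s2.png',cv2.resize(p['frame'][150:270,200:340],(700,600)))"
```

```text
t 2.87 tcp [513.68  86.96 138.2 ] yang 99.79 tilt [-4.8e-03 -7.0e-04 -1.0e+00] F [-0.43  0.13 -0.54] M [-0.012 -0.027  0.051] w 56.9 g 0.0 q6 -1.597
delta [-3.   -3.98 65.88] [ 0.0003 -0.0048 -0.0403]
```

View pics/s2.png

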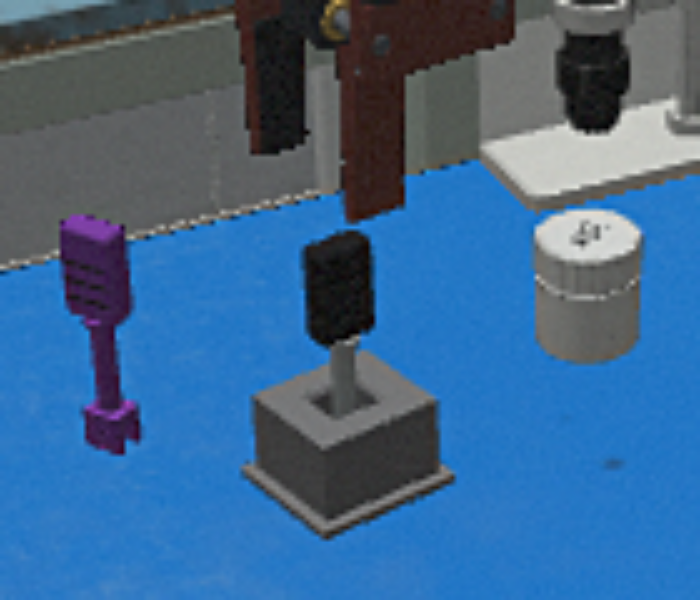

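The picture shows the fingers straddling the black handle (crop px 340,290), which still stands in the rest. I'll let the arm settle and check the steady offset.

Emit:
{"fn": "servo_tool", "kwargs": {"deltas": [[[0,0,0],[0,0,0]],[[0,0,0],[0,0,0]],[[0,0,0],[0,0,0]]]}}

```text
t: 3.17
ee_pos: [516.3, 87.7, 141.9]
orientation: [-0.269, 3.128, 0.0]
ft_force: [0.6, -0.5, 0.4]
width: 57.2
grasp_force: 0.0
```

```bash
python3 -c "
from h import *
to(517,83.5,72.3,102.1)"
```

```text
t 3.17 tcp [516.29  87.67 141.85] yang 99.83 tilt [ 2.2e-03  3.0e-04 -1.0e+00] F [ 0.62 -0.54  0.41] M [0.01 0.04 0.01] w 57.2 g 0.0 q6 -1.597
delta [ 0.16 -4.22 69.55] [-0.0001  0.0022 -0.0397]
```

Emit:
{"fn": "servo_tool", "kwargs": {"deltas": [[[0.2,-2,0],[0,0,-0.02]],[[0.2,-4.2,15],[0,0,-0.04]],[[0.2,-4.2,35],[0,0,-0.04]],[[0.2,-4.2,55],[0,0,-0.04]],[[0.2,-4.2,69.5],[0,0,-0.04]]]}}

```text
t: 3.58
ee_pos: [516.0, 83.1, 70.6]
orientation: [-0.333, 3.123, -0.0]
ft_force: [-0.4, 0.6, -0.7]
width: 57.4
grasp_force: 0.0
```

Emit:
{"fn": "servo_tool", "kwargs": {"deltas": [[[0,0,0],[0,0,0]],[[0,0,0],[0,0,0]],[[0,0,0],[0,0,0]],[[0,0,0],[0,0,0]]]}}

```text
t: 3.92
ee_pos: [516.9, 83.4, 72.4]
orientation: [-0.331, 3.122, 0.0]
ft_force: [0.4, -0.1, -0.2]
width: 57.1
grasp_force: 0.0
```

```bash
python3 -c "
from h import *
to(517,83.5,72.3,102.1)"
```

```text
t 3.92 tcp [516.93  83.37  72.38] yang 102.12 tilt [ 2.1e-03  3.0e-04 -1.0e+00] F [ 0.42 -0.15 -0.24] M [ 0.07  -0.036 -0.031] w 57.1 g 0.0 q6 -1.645
delta [-0.1   0.11  0.08] [-0.0002  0.0021  0.0004]
```

Emit:
{"fn": "servo_tool", "kwargs": {"deltas": [[[0,0,0],[0,0,0]],[[0,0,0],[0,0,0]],[[0,0,0],[0,0,0]],[[0,0,0],[0,0,0]],[[0,0,0],[0,0,0]]], "grip": 1}}

```text
t: 4.33
ee_pos: [516.1, 83.3, 71.4]
orientation: [-0.331, 3.124, 0.0]
ft_force: [0.4, 0.9, 0.6]
width: 27.0
grasp_force: 0.0
```

Emit:
{"fn": "servo_tool", "kwargs": {"deltas": [[[0,0,0],[0,0,0]],[[0,0,0],[0,0,0]],[[0,0,-5],[0,0,0]],[[0,0,-12],[0,0,0]],[[0,0,-20],[0,0,0]]]}}

```text
t: 4.75
ee_pos: [515.8, 83.2, 91.6]
orientation: [0.331, -3.123, 0.0]
ft_force: [-0.1, -0.3, -1.4]
width: 13.9
grasp_force: 30.0
```

Emit:
{"fn": "servo_tool", "kwargs": {"deltas": [[[0,0,-12],[0,0,0]],[[0,0,-25],[0,0,0]],[[0,0,-40],[0,0,0]],[[0,0,-40],[0,0,0]],[[0,0,-40],[0,0,0]]]}}

```text
t: 5.17
ee_pos: [516.8, 83.4, 132.3]
orientation: [-0.331, 3.121, 0.0]
ft_force: [0.4, 0.3, -1.3]
width: 13.7
grasp_force: 30.0
```

Run:
```python
from h import *
to(510.7,-186.2,135,84.5)
p=get_image('scene')
for d in finder.silhouettes("key_grip",p): w=cloud(p,d["mask"]);print(d["score"],np.array(d["rect"])*[640,480,640,480],np.median(w,0),w.max(0),w.min(0))
p=get_image('top')
g=p
for i in range(4):
    o,_,_=st(); print(o["joint_torque"][5],o["moment"]); g=get_image("top")
```

```text
t 5.17 tcp [516.75  83.35 132.29] yang 102.11 tilt [ 2.6e-03  4.0e-04 -1.0e+00] F [ 0.39  0.33 -1.27] M [-0.014  0.025  0.024] w 13.7 g 30.0 q6 -1.645
delta [  62.45 -262.29   -2.82] [2.000e-04 2.600e-03 3.073e-01]
0.92 [219.84  217.296  14.912  45.792] [438.33335535 148.26435468  74.29967986] [451.57350918 162.20483269 105.73152887] [428.18781818 135.5806222    0.6479614 ]
0.7 [267.584 194.256  13.184  49.296] [511.49265574  78.19412518 112.27482931] [525.98708987  88.95695976 174.3479708 ] [502.47813499  71.61451805  69.78794714]
t 5.32 tcp [515.5   83.19 130.64] yang 102.11 tilt [-9.e-04 -1.e-04 -1.e+00] F [ 0.2   0.75 -0.96] M [ 0.012 -0.009 -0.082] w 14.1 g 30.0 q6 -1.645
-7.939686156532844e-05 [ 0.01204194 -0.00901065 -0.08192776]
t 5.37 tcp [515.4   83.16 130.45] yang 102.1 tilt [-1.4e-03 -2.0e-04 -1.0e+00] F [-0.15  0.08 -1.34] M [ 0.065 -0.027  0.001] w 13.6 g 30.0 q6 -1.645
-8.812558917270508e-05 [ 0.06502719 -0.02749206  0.00124137]
t 5.42 tcp [515.44  83.18 130.44] yang 102.11 tilt [-1.4e-03 -2.0e-04 -1.0e+00] F [-0.87  0.27 -1.21] M [-0.006  0.022 -0.063] w 13.5 g 30.0 q6 -1.645
1.9729985751837376e-05 [-0.00570092  0.02223771 -0.06327993]
t 5.47 tcp [515.53  83.19 130.48] yang 102.11 tilt [-1.3e-03 -2.0e-04 -1.0e+00] F [ 0.27  0.26 -1.25] M [ 0.031  0.017 -0.006] w 13.8 g 30.0 q6 -1.645
-1.4772516010452819e-05 [ 0.03107753  0.01727562 -0.00568468]
```

Run:
```python
from h import *
p=get_image("top")
f=p["frame"]; c=proj(p,[[510.7,-186.2,62.9],[510.7,-186.2,40]]);print(c)
x,y=c[0].astype(int)
a=cv2.resize(f[y-20:y+20,x-20:x+20],(400,400),interpolation=cv2.INTER_CUBIC)
g=cv2.cvtColor(f[y-20:y+20,x-20:x+20],cv2.COLOR_BGR2GRAY);g=np.clip((g.astype(float)-g.min())*1.0,0,None);g=cv2.resize(np.uint8(np.clip(g*3,0,255)),(400,400),interpolation=cv2.INTER_CUBIC)
cv2.imwrite("pics/hole.png",np.hstack([a,cv2.cvtColor(g,cv2.COLOR_GRAY2BGR)]))
# opening centre from pixels deeper than cover
v,u=np.mgrid[0:480,0:640];W=world(p,np.c_[u.ravel(),v.ravel()]).reshape(480,640,3)
m=(np.hypot(W[...,0]-510.7,W[...,1]+186.2)<24)&(W[...,2]<56)&(p["depth"]>0)
print("hole depth pts",m.sum(),world(p,[np.argwhere(m).mean(0)[::-1]],62.9),np.percentile(W[m][:,2],[5,50,95]))
H=W[m]; top=H[H[:,2]>36]; print(len(top))
s=get_image("scene");W=world(s,np.c_[u.ravel(),v.ravel()]).reshape(480,640,3)
def box(lo,hi,x0,x1,y0,y1):
    m=(s["depth"]>0)&(W[...,2]>lo)&(W[...,2]<hi)&(W[...,0]>x0)&(W[...,0]<x1)&(W[...,1]>y0)&(W[...,1]<y1)
    P=W[m]; r=cv2.minAreaRect(np.float32(P[:,:2])); return len(P),np.median(P,0).round(1),np.round(r[0],1),np.round(r[1],1),round(r[2],1)
print("housing",box(59,72,440,580,-250,-120)); print("rest",box(37,50,450,580,30,130))
```

```text
[[382.11435834 234.14633881]
 [380.71658084 235.28141614]]
hole depth pts 214 [[ 510.21235707 -185.79245832   62.9       ]] [ 7.1111123  29.98132563 41.69792577]
35
housing (900, array([ 509.1, -187.8,   62. ]), array([ 510. , -186.7]), array([68.8, 65.3]), 84.4)
rest (378, array([515.9,  82.6,  40.2]), array([516.7,  82.5]), array([60.1, 56.4]), 13.4)
```

View pics/hole.png

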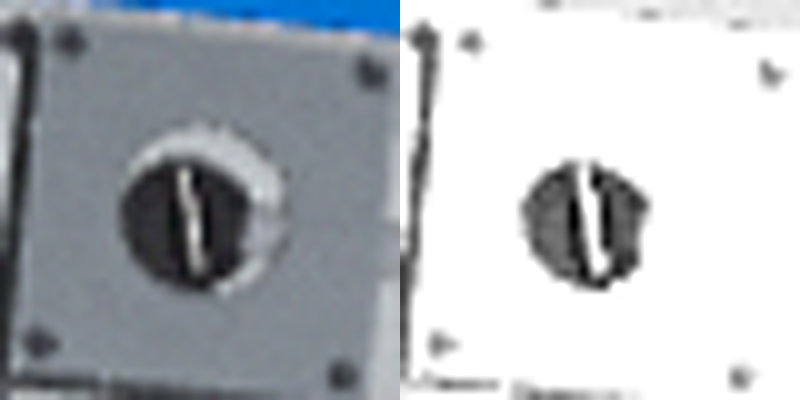

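The right crop shows the bar as a bright line inside the opening, from crop (183,168) to (200,270). That puts it at about +10° in the world.

Run:
```python
from h import *
p=get_image("top");f=p["frame"];g=cv2.cvtColor(f,cv2.COLOR_BGR2GRAY).astype(float)
x0,y0=382-20,234-20
v,u=np.mgrid[y0+16:y0+29,x0+16:x0+23]; w=np.clip(g[v,u]-90,0,None); 
print(g[y0+14:y0+30,x0+12:x0+27].astype(int))
P=world(p,np.c_[u.ravel(),v.ravel()],40.9)[:,:2]; w=w.ravel(); c=(P*w[:,None]).sum(0)/w.sum();C=((P-c).T*w)@(P-c)
e,V=np.linalg.eigh(C);d=V[:,1];print("bar centre",c,"angle",np.degrees(np.arctan(d[1]/d[0])),e)
to(510.5,-186.3,150,100.4)
```

```text
[[131 129 135 175 186 198 194 195 191 188 192 178 166 127 124]
 [129 136 184 197 143 146 141 142 169 194 192 190 190 167 118]
 [124 170 145 116  65  66  86  60  95 137 169 195 194 191 172]
 [134 137  71  33  34  49 185  35  38  54 103 151 197 191 190]
 [138  68  40  46  35  52 180  38  38  43  39  82 146 197 193]
 [ 88  43  45  49  43  35 157  81  38  49  43  45  85 204 193]
 [ 58  47  47  45  46  24 132 139  23  47  45  42  52 140 152]
 [ 58  45  45  50  47  19  79 152  27  49  48  44  71 139 146]
 [ 71  45  51  48  46  19  66 199  21  44  45  45  85 164 160]
 [ 80  45  54  47  51  24  69 216  26  47  44  50 108 164 161]
 [111  44  50  51  47  21  56 179  28  44  45  58 135 164 158]
 [132  72  45  53  52  29  38 161  78  37  41  50 102 152 146]
 [135 113  69  50  49  44  27 131  93  34  43  49 138 183 150]
 [138 135 110  65  45  43  26  64  55  35  48 131 184 166 132]
 [134 139 131 115 102  67  48  36  35 110 170 156 157 135 131]
 [135 135 136 136 132 114 106 107 101 122 150 133 136 132 135]]
bar centre [ 510.60126659 -187.16311063] angle 3.0376346709592195 [ 6976.79224598 50616.35783499]
t 5.67 tcp [515.85  83.23 130.84] yang 102.11 tilt [-6.e-04 -1.e-04 -1.e+00] F [ 0.42 -0.77 -0.72] M [ 0.077 -0.002 -0.022] w 13.7 g 30.0 q6 -1.645
delta [  61.77 -262.41  -19.13] [ 0.     -0.0006  0.0298]
```

Emit:
{"fn": "servo_tool", "kwargs": {"deltas": [[[0,0,-15],[0,0,0]],[[6,-25,-20],[0,0,0]],[[14,-60,-20],[0,0,0]],[[22,-95,-20],[0,0,0]],[[31,-130,-20],[0,0,0]]]}}

```text
t: 6.08
ee_pos: [513.0, -51.5, 151.4]
orientation: [-0.333, 3.123, -0.0]
ft_force: [0.8, 0.1, -1.2]
width: 14.1
grasp_force: 30.0
```

Emit:
{"fn": "servo_tool", "kwargs": {"deltas": [[[8,-35,0],[0,0,0]],[[16,-70,0],[0,0,0]],[[24,-105,0],[0,0,0]],[[31,-132.5,0],[0,0,0.03]],[[31,-132.5,0],[0,0,0.03]]]}}

```text
t: 6.5
ee_pos: [510.7, -190.9, 151.3]
orientation: [-0.276, 3.128, -0.003]
ft_force: [0.1, -0.5, -1.0]
width: 14.1
grasp_force: 30.0
```

Emit:
{"fn": "servo_tool", "kwargs": {"deltas": [[[0,0,0],[0,0,0]],[[0,0,0],[0,0,0]],[[0,0,0],[0,0,0]],[[0,0,0],[0,0,0]],[[0,0,0],[0,0,0]]]}}

```text
t: 6.92
ee_pos: [510.5, -185.3, 151.2]
orientation: [0.287, -3.128, -0.0]
ft_force: [0.5, 0.7, -1.2]
width: 13.8
grasp_force: 30.0
```

Run:
```python
from h import *
to(510.5,-186.3,121,100.4)
p=get_image('scene');cv2.imwrite('pics/s3.png',cv2.resize(p['frame'][220:390,260:400],(494,600)))
to(510.5,-186.3,121,100.4)
```

```text
t 6.92 tcp [ 510.54 -185.27  151.2 ] yang 100.49 tilt [-1.e-04  1.e-04 -1.e+00] F [ 0.49  0.74 -1.25] M [ 0.094 -0.018 -0.027] w 13.8 g 30.0 q6 -2.124
delta [ 0.22 -1.01 30.2 ] [ 0.0001 -0.0001  0.0016]
t 6.97 tcp [ 510.57 -185.46  151.22] yang 100.48 tilt [-1.e-04  0.e+00 -1.e+00] F [-0.29 -0.29 -0.45] M [ 0.039 -0.003  0.041] w 14.1 g 30.0 q6 -2.124
delta [ 0.22 -0.81 30.22] [ 0.     -0.0001  0.0014]
```

View pics/s3.png

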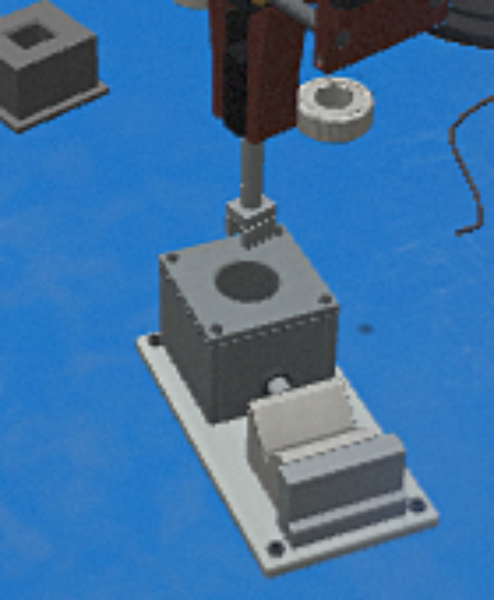

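The key hangs upright above the opening (hub at crop 250,220, opening at 247,282), and the V-block and jaw are in order. I'll go down into the guard and watch the forces.

Emit:
{"fn": "servo_tool", "kwargs": {"deltas": [[[0.2,-0.8,0],[0,0,0]],[[0.2,-0.8,8],[0,0,0]],[[0.2,-0.8,16],[0,0,0]],[[0.2,-0.8,22],[0,0,0]],[[0.2,-0.8,22],[0,0,0]]]}}

```text
t: 7.38
ee_pos: [509.2, -186.8, 127.3]
orientation: [0.284, -3.126, -0.002]
ft_force: [0.4, 0.2, -0.7]
width: 14.1
grasp_force: 30.0
```

Emit:
{"fn": "servo_tool", "kwargs": {"deltas": [[[0,0,5],[0,0,0]],[[0,0,10],[0,0,0]],[[0,0,14],[0,0,0]],[[0,0,14],[0,0,0]],[[0,0,14],[0,0,0]]]}}

```text
t: 7.8
ee_pos: [510.2, -187.2, 114.9]
orientation: [0.284, -3.128, -0.0]
ft_force: [-0.0, -0.8, -0.9]
width: 14.1
grasp_force: 30.0
```

Run:
```python
from h import *
to(510.5,-186.3,98,100.4)
```

```text
t 7.8 tcp [ 510.24 -187.21  114.9 ] yang 100.38 tilt [-5.e-04  2.e-04 -1.e+00] F [-0.02 -0.81 -0.91] M [ 0.051 -0.042  0.037] w 14.1 g 30.0 q6 -2.126
delta [-0.42  0.84 16.9 ] [ 0.0003 -0.0005 -0.0003]
```

Emit:
{"fn": "servo_tool", "kwargs": {"deltas": [[[-0.3,0.7,3],[0,0,0]],[[-0.3,0.7,7],[0,0,0]],[[-0.3,0.7,10],[0,0,0]],[[-0.3,0.7,13],[0,0,0]],[[-0.3,0.7,13],[0,0,0]]]}}

```text
t: 8.22
ee_pos: [510.1, -186.3, 101.5]
orientation: [0.284, -3.128, -0.001]
ft_force: [0.2, 0.6, -0.9]
width: 13.8
grasp_force: 30.0
```

Run:
```python
from h import *
for i in range(4):
    o,_,_=st();print(o["joint_torque"][5].round(4)); get_image("top")
```

```text
t 8.22 tcp [ 510.14 -186.31  101.49] yang 100.39 tilt [-1.e-03  4.e-04 -1.e+00] F [ 0.16  0.56 -0.94] M [ 0.072  0.019 -0.02 ] w 13.8 g 30.0 q6 -2.124
-0.0005
t 8.27 tcp [ 510.25 -186.38  101.74] yang 100.39 tilt [-8.e-04  3.e-04 -1.e+00] F [ 0.31 -0.22 -0.66] M [ 0.019  0.065 -0.024] w 14.0 g 30.0 q6 -2.124
-0.0
t 8.32 tcp [ 510.46 -186.45  102.01] yang 100.39 tilt [-4.e-04  1.e-04 -1.e+00] F [ 0.62  0.25 -0.26] M [ 0.024 -0.039 -0.056] w 13.8 g 30.0 q6 -2.124
0.0001
t 8.37 tcp [ 510.58 -186.51  102.15] yang 100.39 tilt [-0.  0. -1.] F [-0.78 -0.2  -1.25] M [0.084 0.031 0.042] w 13.9 g 30.0 q6 -2.124
0.0001
```

Emit:
{"fn": "servo_tool", "kwargs": {"deltas": [[[0,0,1.5],[0,0,0]],[[0,0,3],[0,0,0]],[[0,0,5],[0,0,0]],[[0,0,5],[0,0,0]],[[0,0,5],[0,0,0]]]}}

```text
t: 8.83
ee_pos: [510.4, -186.4, 97.0]
orientation: [0.284, -3.128, -0.0]
ft_force: [0.3, 0.4, -1.3]
width: 13.8
grasp_force: 30.0
```

Run:
```python
from h import *
for i in range(3):
    o,_,_=st();print(o["joint_torque"][5].round(4)); get_image("top")
```

```text
t 8.83 tcp [ 510.42 -186.44   96.98] yang 100.39 tilt [-4.e-04  1.e-04 -1.e+00] F [ 0.31  0.36 -1.34] M [0.059 0.025 0.054] w 13.8 g 30.0 q6 -2.124
0.0
t 8.88 tcp [ 510.51 -186.49   97.1 ] yang 100.38 tilt [-1.e-04  1.e-04 -1.e+00] F [-0.08 -1.12 -1.13] M [0.001 0.056 0.017] w 14.2 g 30.0 q6 -2.124
0.0001
t 8.93 tcp [ 510.55 -186.51   97.15] yang 100.38 tilt [-0.  0. -1.] F [-0.1   0.47 -0.53] M [ 0.09  -0.022 -0.041] w 14.1 g 30.0 q6 -2.124
0.0001
```

Emit:
{"fn": "servo_tool", "kwargs": {"deltas": [[[0,0,0],[0,0,0.04]],[[0,0,0],[0,0,0.08]],[[0,0,0],[0,0,0.12]],[[0,0,0],[0,0,0.16]],[[0,0,0],[0,0,0.2]]]}}

```text
t: 9.4
ee_pos: [510.2, -186.0, 97.1]
orientation: [-0.033, -3.141, -0.002]
ft_force: [-0.6, 1.5, 1.0]
width: 13.7
grasp_force: 30.0
```

```bash
cat >> h.py <<'E'
def tq(n=4):
    M=[];J=[]
    for i in range(n):
        o=ctrl.get_obs();M.append(o["moment"][2]);J.append(o["joint_torque"][5])
        if i<n-1: get_image("top")
    o,R,y=st(); print("Mz",np.round(M,3),"mean",np.mean(M).round(3),"J6",np.round(J,4),"turned",round(100.38-y,2),"deg")
E
python3 -c "
from h import *
tq()"
```

```text
t 9.55 tcp [ 510.21 -186.01   97.15] yang 88.98 tilt [-7.e-04  8.e-04 -1.e+00] F [-0.8   2.62  0.95] M [0.818 0.195 0.024] w 13.9 g 30.0 q6 -1.925
Mz [-0.001  0.018  0.017  0.024] mean 0.015 J6 [-0.6078 -0.1617  0.5343  0.2353] turned 11.4 deg
```

Emit:
{"fn": "servo_tool", "kwargs": {"deltas": [[[0,0,0],[0,0,0.03]],[[0,0,0],[0,0,0.06]],[[0,0,0],[0,0,0.09]],[[0,0,0],[0,0,0.12]],[[0,0,0],[0,0,0.12]]]}}

```text
t: 9.97
ee_pos: [510.2, -186.0, 97.1]
orientation: [-0.217, -3.133, -0.001]
ft_force: [-0.4, 4.5, 1.0]
width: 13.8
grasp_force: 30.0
```

```bash
python3 -c "
from h import *
tq(6)"
```

```text
t 10.22 tcp [ 510.22 -186.14   97.08] yang 82.1 tilt [-8.e-04  6.e-04 -1.e+00] F [-1.47  4.41  1.17] M [1.212 0.287 0.14 ] w 14.0 g 30.0 q6 -1.805
Mz [0.127 0.143 0.138 0.146 0.152 0.14 ] mean 0.141 J6 [0.5636 0.3445 0.1949 0.1421 0.1281 0.127 ] turned 18.28 deg
```

Emit:
{"fn": "servo_tool", "kwargs": {"deltas": [[[0,0.3,0],[0,0,0.03]],[[0,0.6,0],[0,0,0.06]],[[0,0.6,0],[0,0,0.09]],[[0,0.6,0],[0,0,0.12]],[[0,0.6,0],[0,0,0.12]]]}}

```text
t: 10.63
ee_pos: [510.4, -186.1, 97.1]
orientation: [-0.406, -3.115, 0.0]
ft_force: [-2.3, 1.9, -0.3]
width: 13.9
grasp_force: 30.0
```

```bash
python3 -c "
from h import *
tq(6)"
```

```text
t 10.88 tcp [ 510.42 -186.02   97.12] yang 75.23 tilt [-4.e-04 -2.e-04 -1.e+00] F [-2.3   1.81  0.74] M [0.379 0.621 0.143] w 14.0 g 30.0 q6 -1.684
Mz [0.156 0.123 0.107 0.13  0.116 0.143] mean 0.129 J6 [0.5464 0.3352 0.1871 0.1333 0.1178 0.1152] turned 25.15 deg
```

Emit:
{"fn": "servo_tool", "kwargs": {"deltas": [[[0,0,0],[0,0,0.03]],[[0,0,0],[0,0,0.06]],[[0,0,0],[0,0,0.09]],[[0,0,0],[0,0,0.09]],[[0,0,0],[0,0,0.09]]]}}

```text
t: 11.3
ee_pos: [510.4, -186.0, 97.1]
orientation: [-0.543, -3.094, 0.0]
ft_force: [-3.0, 0.2, 0.4]
width: 13.9
grasp_force: 30.0
```

```bash
python3 -c "
from h import *
tq(6)"
```

```text
t 11.55 tcp [ 510.42 -186.02   97.12] yang 70.05 tilt [-4.e-04 -2.e-04 -1.e+00] F [-2.87 -1.14  0.01] M [-0.071  0.787  0.151] w 13.8 g 30.0 q6 -1.594
Mz [0.122 0.125 0.178 0.163 0.113 0.151] mean 0.142 J6 [0.2401 0.1624 0.138  0.1325 0.133  0.1349] turned 30.33 deg
```

Emit:
{"fn": "servo_tool", "kwargs": {"deltas": [[[0.4,0,0],[0,0,0.03]],[[0.4,0,0],[0,0,0.06]],[[0.4,0,0],[0,0,0.09]],[[0.4,0,0],[0,0,0.09]],[[0.4,0,0],[0,0,0.09]]]}}

```text
t: 11.97
ee_pos: [510.3, -186.0, 97.2]
orientation: [0.682, 3.067, -0.001]
ft_force: [-4.2, -2.2, -1.2]
width: 14.1
grasp_force: 30.0
```

```bash
cat >> h.py <<'E'
def pad():
    p=get_image("scene");v,u=np.mgrid[280:400,290:400];W=world(p,np.c_[u.ravel(),v.ravel()])
    a=np.radians(-5.5);L=(W-[506.8,-226,0])@np.array([[np.cos(a),-np.sin(a),0],[np.sin(a),np.cos(a),0],[0,0,1]])
    # rows of v-block top edges: local y range of points with z 38..50
    return p
E
python3 - <<'E'
from h import *
tq(6)
p=pad();cv2.imwrite("pics/pad.png",np.hstack([cv2.resize(p["frame"][300:380,310:390],(400,400),interpolation=cv2.INTER_CUBIC)]+[cv2.resize(get_image("top")["frame"][215:265,385:435],(400,400),interpolation=cv2.INTER_CUBIC)]))
E
```

```text
t 12.22 tcp [ 510.34 -185.99   97.18] yang 64.89 tilt [ 2.e-04 -4.e-04 -1.e+00] F [-2.79 -2.53 -1.44] M [-0.672  0.66   0.132] w 13.4 g 30.0 q6 -1.504
Mz [0.193 0.121 0.128 0.138 0.164 0.132] mean 0.146 J6 [0.2445 0.1668 0.1422 0.1364 0.1366 0.1384] turned 35.49 deg
```

View pics/pad.png

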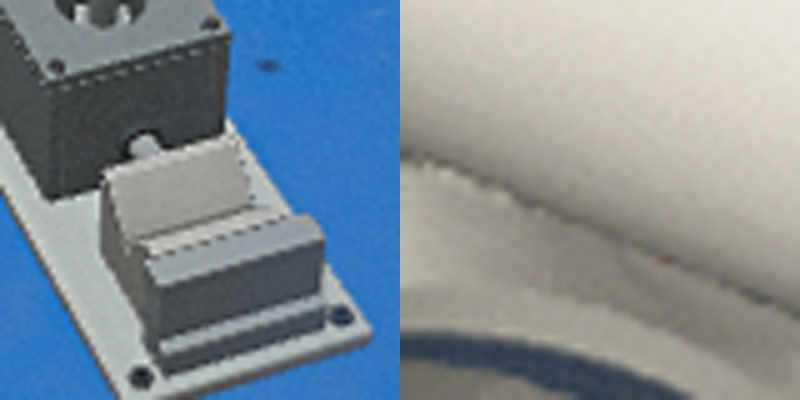

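Emit:
{"fn": "servo_tool", "kwargs": {"deltas": [[[0.2,-0.2,0],[0,0,0.03]],[[0.2,-0.2,0],[0,0,0.06]],[[0.2,-0.2,0],[0,0,0.09]],[[0.2,-0.2,0],[0,0,0.09]],[[0.2,-0.2,0],[0,0,0.09]]]}}

```text
t: 12.73
ee_pos: [510.2, -186.0, 97.2]
orientation: [0.819, 3.032, -0.0]
ft_force: [-2.0, -2.5, -2.8]
width: 13.9
grasp_force: 30.0
```

```bash
python3 -c "
from h import *
tq(6)"
```

```text
t 12.98 tcp [ 510.2  -186.02   97.24] yang 59.73 tilt [ 4.e-04 -3.e-04 -1.e+00] F [-1.75 -3.66 -1.98] M [-0.918  0.416  0.098] w 14.0 g 30.0 q6 -1.414
Mz [0.149 0.175 0.124 0.193 0.084 0.098] mean 0.137 J6 [0.2471 0.1692 0.1443 0.1382 0.1382 0.1398] turned 40.65 deg
```

Emit:
{"fn": "servo_tool", "kwargs": {"deltas": [[[0,0,0],[0,0,0.03]],[[0,0,0],[0,0,0.06]],[[0,0,0],[0,0,0.09]],[[0,0,0],[0,0,0.09]],[[0,0,0],[0,0,0.09]]]}}

```text
t: 13.4
ee_pos: [510.1, -186.0, 97.2]
orientation: [0.955, 2.993, -0.0]
ft_force: [-2.1, -5.0, -2.0]
width: 13.8
grasp_force: 30.0
```

```bash
python3 -c "
from h import *
tq(6)"
```

```text
t 13.65 tcp [ 510.14 -186.03   97.25] yang 54.58 tilt [ 3.e-04 -3.e-04 -1.e+00] F [-1.94 -5.25 -2.89] M [-1.14   0.392  0.124] w 13.8 g 30.0 q6 -1.324
Mz [0.116 0.199 0.257 0.193 0.149 0.124] mean 0.173 J6 [0.2477 0.17   0.1452 0.1394 0.1284 0.1384] turned 45.8 deg
```

Emit:
{"fn": "servo_tool", "kwargs": {"deltas": [[[0,-0.5,0],[0,0,0.03]],[[0,-0.5,0],[0,0,0.06]],[[0,-0.5,0],[0,0,0.09]],[[0,-0.5,0],[0,0,0.09]],[[0,-0.5,0],[0,0,0.09]]]}}

```text
t: 14.07
ee_pos: [510.0, -186.2, 97.3]
orientation: [1.088, 2.946, 0.0]
ft_force: [-0.7, -3.3, -2.8]
width: 14.2
grasp_force: 30.0
```

```bash
python3 -c "
from h import *
tq(6)"
```

```text
t 14.32 tcp [ 509.95 -186.23   97.25] yang 49.42 tilt [ 5.e-04 -0.e+00 -1.e+00] F [ 0.01 -3.06 -2.55] M [-0.747  0.049  0.173] w 14.1 g 30.0 q6 -1.235
Mz [0.142 0.137 0.158 0.138 0.185 0.173] mean 0.155 J6 [0.2509 0.1731 0.1483 0.1425 0.1426 0.1443] turned 50.96 deg
```

Emit:
{"fn": "servo_tool", "kwargs": {"deltas": [[[0,0,0],[0,0,0.03]],[[0,0,0],[0,0,0.06]],[[0,0,0],[0,0,0.09]],[[0,0,0],[0,0,0.09]],[[0,0,0],[0,0,0.09]]]}}

```text
t: 14.73
ee_pos: [509.9, -186.3, 97.2]
orientation: [1.22, 2.895, 0.0]
ft_force: [-0.3, -2.2, -2.4]
width: 13.9
grasp_force: 30.0
```

```bash
python3 -c "
from h import *
tq(6)"
```

```text
t 14.98 tcp [ 509.86 -186.27   97.24] yang 44.26 tilt [ 3.e-04 -1.e-04 -1.e+00] F [ 0.48 -3.27 -2.16] M [-0.713 -0.022  0.181] w 13.6 g 30.0 q6 -1.145
Mz [0.165 0.113 0.152 0.157 0.15  0.181] mean 0.153 J6 [0.2593 0.1815 0.1567 0.1507 0.1508 0.1524] turned 56.12 deg
```

Emit:
{"fn": "servo_tool", "kwargs": {"deltas": [[[0,-0.2,0],[0,0,0.03]],[[0,-0.2,0],[0,0,0.06]],[[0,-0.2,0],[0,0,0.09]],[[0,-0.2,0],[0,0,0.09]],[[0,-0.2,0],[0,0,0.09]]]}}

```text
t: 15.4
ee_pos: [509.8, -186.4, 97.2]
orientation: [1.349, 2.837, 0.0]
ft_force: [0.3, -2.5, -3.2]
width: 13.7
grasp_force: 30.0
```

```bash
python3 -c "
from h import *
tq(6)"
```

```text
t 15.65 tcp [ 509.77 -186.41   97.26] yang 39.1 tilt [ 4.e-04 -1.e-04 -1.e+00] F [ 1.38 -2.16 -2.7 ] M [-0.619 -0.255  0.135] w 13.7 g 30.0 q6 -1.055
Mz [0.155 0.18  0.114 0.198 0.169 0.135] mean 0.158 J6 [0.2696 0.1919 0.1671 0.1611 0.1612 0.1627] turned 61.28 deg
```

Emit:
{"fn": "servo_tool", "kwargs": {"deltas": [[[0,0,0],[0,0,0.03]],[[0,0,0],[0,0,0.06]],[[0,0,0],[0,0,0.09]],[[0,0,0],[0,0,0.09]],[[0,0,0],[0,0,0.09]]]}}

```text
t: 16.07
ee_pos: [509.7, -186.4, 97.2]
orientation: [1.475, 2.773, 0.0]
ft_force: [1.9, -2.3, -2.3]
width: 13.8
grasp_force: 30.0
```

```bash
python3 -c "
from h import *
tq(6)"
```

```text
t 16.32 tcp [ 509.7  -186.44   97.25] yang 33.95 tilt [ 3.e-04 -1.e-04 -1.e+00] F [ 1.06 -3.38 -1.99] M [-0.664 -0.337  0.228] w 14.0 g 30.0 q6 -0.965
Mz [0.167 0.171 0.205 0.199 0.21  0.228] mean 0.197 J6 [0.2838 0.2063 0.1816 0.1757 0.1758 0.1775] turned 66.43 deg
```

Emit:
{"fn": "servo_tool", "kwargs": {"deltas": [[[0,0,0],[0,0,0.03]],[[0,0,0],[0,0,0.06]],[[0,0,0],[0,0,0.09]],[[0,0,0],[0,0,0.09]],[[0,0,0],[0,0,0.09]]]}}

```text
t: 16.73
ee_pos: [509.6, -186.5, 97.2]
orientation: [1.598, 2.704, -0.0]
ft_force: [0.7, -2.6, -2.8]
width: 13.5
grasp_force: 30.0
```

```bash
python3 -c "
from h import *
tq(6)"
```

```text
t 16.98 tcp [ 509.58 -186.45   97.22] yang 28.79 tilt [ 1.e-04 -1.e-04 -1.e+00] F [ 1.75 -3.04 -2.32] M [-0.769 -0.296  0.194] w 14.4 g 30.0 q6 -0.875
Mz [0.187 0.209 0.205 0.178 0.27  0.194] mean 0.207 J6 [0.2986 0.2213 0.1967 0.1908 0.1909 0.1926] turned 71.59 deg
```

Emit:
{"fn": "servo_tool", "kwargs": {"deltas": [[[0,0,0],[0,0,0.03]],[[0,0,0],[0,0,0.06]],[[0,0,0],[0,0,0.09]],[[0,0,0],[0,0,0.09]],[[0,0,0],[0,0,0.09]]]}}

```text
t: 17.4
ee_pos: [509.6, -186.5, 97.2]
orientation: [1.718, 2.63, -0.0]
ft_force: [1.2, -3.9, -1.7]
width: 13.9
grasp_force: 30.0
```

```bash
python3 -c "
from h import *
tq(6)"
```

```text
t 17.65 tcp [ 509.55 -186.43   97.18] yang 23.64 tilt [-0.e+00 -1.e-04 -1.e+00] F [ 0.63 -4.19 -1.9 ] M [-1.014 -0.169  0.247] w 13.7 g 30.0 q6 -0.785
Mz [0.209 0.249 0.242 0.219 0.193 0.247] mean 0.227 J6 [0.3139 0.2367 0.2121 0.2063 0.2065 0.2082] turned 76.74 deg
```

Emit:
{"fn": "servo_tool", "kwargs": {"deltas": [[[0,0,0],[0,0,0.02]],[[0,0,0],[0,0,0.04]],[[0,0,0],[0,0,0.05]],[[0,0,0],[0,0,0.05]],[[0,0,0],[0,0,0.05]]]}}

```text
t: 18.07
ee_pos: [509.5, -186.4, 97.2]
orientation: [-1.785, -2.585, 0.0]
ft_force: [0.2, -4.7, -1.3]
width: 13.7
grasp_force: 30.0
```

```bash
python3 -c "
from h import *
tq(8)"
```

```text
t 18.42 tcp [ 509.57 -186.46   97.2 ] yang 20.75 tilt [ 0.e+00 -1.e-04 -1.e+00] F [ 0.52 -5.19  0.13] M [-1.174 -0.068  0.212] w 14.0 g 30.0 q6 -0.735
Mz [0.222 0.229 0.214 0.219 0.234 0.186 0.302 0.212] mean 0.227 J6 [0.2778 0.2474 0.2368 0.2336 0.2328 0.2329 0.2331 0.2334] turned 79.63 deg
```

Emit:
{"fn": "servo_tool", "kwargs": {"deltas": [[[0,0,0],[0,0,-0.03]],[[0,0,0],[0,0,-0.07]],[[0,0,0],[0,0,-0.11]],[[0,0,0],[0,0,-0.14]],[[0,0,0],[0,0,-0.14]]]}}

```text
t: 18.83
ee_pos: [508.9, -185.4, 96.9]
orientation: [-1.599, -2.702, -0.001]
ft_force: [0.1, -1.1, -0.5]
width: 13.6
grasp_force: 30.0
```

```bash
python3 -c "
from h import *
tq(7)
to(510.5,-186.3,97.2,28)"
```

```text
t 19.13 tcp [ 509.43 -186.15   97.11] yang 28.73 tilt [-4.e-04  4.e-04 -1.e+00] F [ 1.11  0.29 -1.15] M [-0.02  -0.03  -0.012] w 13.8 g 30.0 q6 -0.874
Mz [ 0.005 -0.022  0.032  0.022 -0.038 -0.048 -0.012] mean -0.009 J6 [-0.4502 -0.2252 -0.0694 -0.0117  0.006   0.0097  0.0092] turned 71.65 deg
t 19.13 tcp [ 509.43 -186.15   97.11] yang 28.73 tilt [-4.e-04  4.e-04 -1.e+00] F [ 1.11  0.29 -1.15] M [-0.02  -0.03  -0.012] w 13.8 g 30.0 q6 -0.874
delta [-0.65  0.87 -0.09] [-0.0001 -0.0005  0.0128]
```

Torque is released, so I'll withdraw upward.

Emit:
{"fn": "servo_tool", "kwargs": {"deltas": [[[0,0,-4],[0,0,0]],[[0,0,-9],[0,0,0]],[[0,0,-16],[0,0,0]],[[0,0,-24],[0,0,0]],[[0,0,-32],[0,0,0]]]}}

```text
t: 19.55
ee_pos: [509.7, -186.5, 130.3]
orientation: [1.6, 2.703, 0.0]
ft_force: [-0.7, -0.2, -1.0]
width: 14.0
grasp_force: 30.0
```

Emit:
{"fn": "servo_tool", "kwargs": {"deltas": [[[0,0,-10],[0,0,0]],[[0,0,-22],[0,0,0]],[[0,0,-28],[0,0,0]],[[0,0,-28],[0,0,0]],[[0,0,-28],[0,0,0]]]}}

```text
t: 19.97
ee_pos: [509.8, -186.5, 157.8]
orientation: [1.599, 2.703, 0.0]
ft_force: [-0.1, -1.0, -1.2]
width: 14.1
grasp_force: 30.0
```

Run:
```python
from h import *
tq(3)
to(517,83.5,157,102.1)
p=get_image("top");f=p["frame"]
for n in("v_block_mid","anvil"):
    for d in finder.silhouettes(n,p)[:1]: print(n,d["score"],np.median(cloud(p,d["mask"]),0).round(1))
s=get_image("scene");cv2.imwrite("pics/s4.png",np.hstack([cv2.resize(s["frame"][220:390,260:400],(390,480)),cv2.resize(f[200:290,350:440],(400,480),interpolation=cv2.INTER_CUBIC)]))
```

```text
t 20.07 tcp [ 509.24 -186.27  156.87] yang 28.77 tilt [-6.e-04  2.e-04 -1.e+00] F [ 0.34  0.52 -1.2 ] M [-0.056  0.041 -0.03 ] w 14.2 g 30.0 q6 -0.875
Mz [-0.042 -0.001 -0.03 ] mean -0.024 J6 [0.0004 0.0004 0.0002] turned 71.61 deg
t 20.07 tcp [ 509.24 -186.27  156.87] yang 28.77 tilt [-6.e-04  2.e-04 -1.e+00] F [ 0.34  0.52 -1.2 ] M [-0.056  0.041 -0.03 ] w 14.2 g 30.0 q6 -0.875
delta [ 2.3274e+02  1.3663e+02 -7.0000e-02] [-0.0000e+00 -7.0000e-04 -1.2799e+00]
v_block_mid 0.38 [ 482.5 -263.8   35.3]
```

View pics/s4.png

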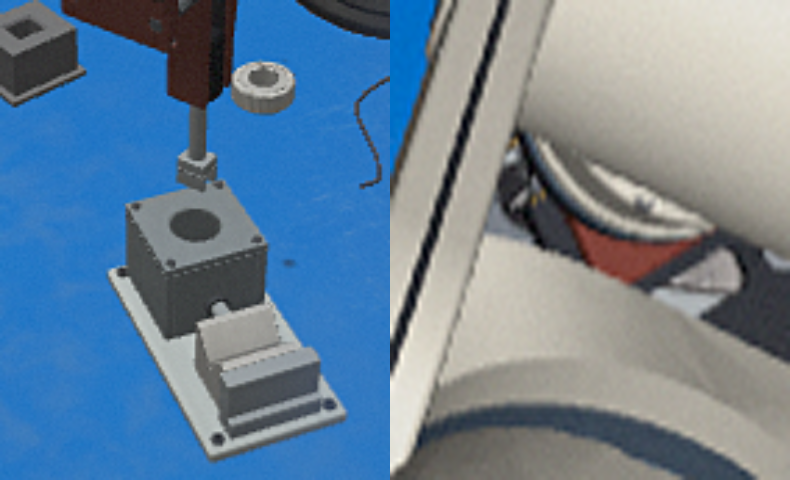

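Emit:
{"fn": "servo_tool", "kwargs": {"deltas": [[[23,14,0],[0,0,0]],[[47,28,0],[0,0,0]],[[70,42,0],[0,0,0]],[[93,56,0],[0,0,0]],[[116,68,0],[0,0,0]]]}}

```text
t: 20.68
ee_pos: [513.3, -50.8, 156.9]
orientation: [-1.6, -2.703, 0.0]
ft_force: [0.1, -0.3, -1.5]
width: 13.8
grasp_force: 30.0
```

Emit:
{"fn": "servo_tool", "kwargs": {"deltas": [[[23,14,0],[0,0,0]],[[47,28,0],[0,0,0]],[[70,42,0],[0,0,0]],[[93,56,0],[0,0,0]],[[116,68,0],[0,0,0]]]}}

```text
t: 21.1
ee_pos: [517.2, 83.8, 157.0]
orientation: [-1.6, -2.704, 0.0]
ft_force: [0.4, -0.1, -1.1]
width: 13.8
grasp_force: 30.0
```

Emit:
{"fn": "servo_tool", "kwargs": {"deltas": [[[0,0,0],[0,0,-0.11]],[[0,0,0],[0,0,-0.22]],[[0,0,0],[0,0,-0.33]],[[0,0,0],[0,0,-0.44]],[[0,0,0],[0,0,-0.55]]]}}

```text
t: 21.52
ee_pos: [516.9, 82.6, 156.8]
orientation: [-0.797, -3.038, 0.0]
ft_force: [-0.6, -0.6, -0.4]
width: 13.9
grasp_force: 30.0
```

Emit:
{"fn": "servo_tool", "kwargs": {"deltas": [[[0,0,0],[0,0,-0.11]],[[0,0,0],[0,0,-0.22]],[[0,0,0],[0,0,-0.33]],[[0,0,0],[0,0,-0.44]],[[0,0,0],[0,0,-0.55]]]}}

```text
t: 21.93
ee_pos: [516.9, 82.4, 156.8]
orientation: [0.058, -3.14, 0.0]
ft_force: [0.1, 0.0, -1.2]
width: 13.7
grasp_force: 30.0
```

Emit:
{"fn": "servo_tool", "kwargs": {"deltas": [[[0,0,0],[0,0,-0.09]],[[0,0,0],[0,0,-0.18]],[[0,0,0],[0,0,-0.18]],[[0,0,0],[0,0,-0.18]],[[0,0,0],[0,0,-0.18]]]}}

```text
t: 22.35
ee_pos: [517.1, 82.4, 157.0]
orientation: [0.327, -3.124, 0.0]
ft_force: [0.1, 0.0, -0.4]
width: 13.6
grasp_force: 30.0
```

Run:
```python
from h import *
to(517,83.5,120,102.1)
p=get_image("scene");cv2.imwrite("pics/s5.png",cv2.resize(p["frame"][150:270,210:330],(600,600),interpolation=cv2.INTER_CUBIC))
# shaft & hub points vs height
v,u=np.mgrid[150:270,240:300];W=world(p,np.c_[u.ravel(),v.ravel()]);W=W[(np.abs(W[:,0]-517)<30)&(np.abs(W[:,1]-83)<30)]
for lo in range(88,136,6):
    q=W[(W[:,2]>lo)&(W[:,2]<lo+6)]
    if len(q): print(lo,len(q),np.median(q,0).round(1))
to(517,83.5,120,102.1)
```

```text
t 22.35 tcp [517.06  82.38 157.02] yang 101.96 tilt [-3.e-04 -0.e+00 -1.e+00] F [ 0.12  0.02 -0.37] M [ 0.028 -0.009  0.028] w 13.6 g 30.0 q6 -1.644
delta [-0.19  1.11 37.02] [ 0.     -0.0003 -0.0025]
94 27 [513.8  76.1  97.9]
100 31 [516.1  76.8 102.9]
106 39 [516.9  78.1 110. ]
112 22 [514.4  79.8 113.3]
118 16 [516.3  78.9 119.6]
124 15 [515.2  78.1 126.7]
130 12 [514.9  79.3 132.6]
t 22.4 tcp [517.04  82.4  157.03] yang 101.99 tilt [-3.e-04 -1.e-04 -1.e+00] F [ 0.05 -1.17 -1.51] M [0.044 0.004 0.015] w 14.1 g 30.0 q6 -1.645
delta [-0.2   1.09 37.03] [ 0.     -0.0003 -0.002 ]
```

View pics/s5.png

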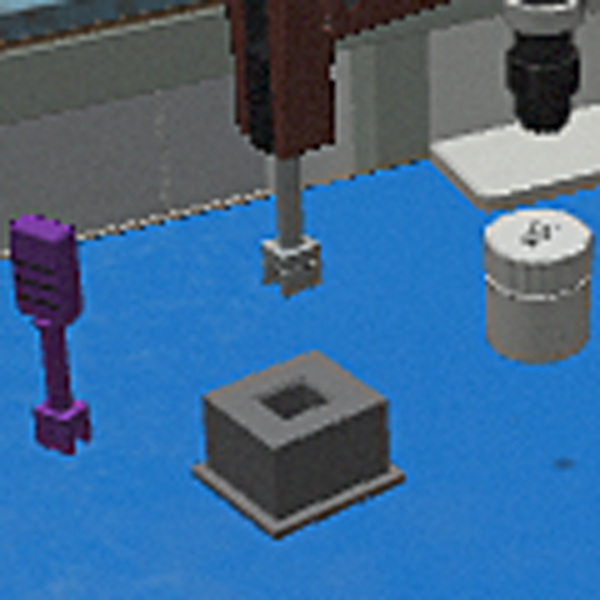

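The key hangs upright over the pocket (fork at crop 291,270, pocket mouth at 293,400). I'll correct and lower it.

Emit:
{"fn": "servo_tool", "kwargs": {"deltas": [[[-0.2,1.1,10],[0,0,0]],[[-0.2,1.1,25],[0,0,0]],[[-0.2,1.1,40],[0,0,0]],[[-0.2,1.1,48],[0,0,0]],[[-0.2,1.1,48],[0,0,0]]]}}

```text
t: 22.82
ee_pos: [515.6, 83.4, 107.0]
orientation: [0.33, -3.12, 0.0]
ft_force: [-0.5, 0.2, -1.2]
width: 13.9
grasp_force: 30.0
```

Emit:
{"fn": "servo_tool", "kwargs": {"deltas": [[[0,0,0],[0,0,0]],[[0,0,0],[0,0,0]],[[0,0,0],[0,0,0]],[[0,0,0],[0,0,0]]]}}

```text
t: 23.15
ee_pos: [517.6, 83.6, 109.9]
orientation: [-0.331, 3.123, 0.0]
ft_force: [-0.1, -0.9, -0.9]
width: 13.5
grasp_force: 30.0
```

```bash
python3 -c "
from h import *
to(516.9,83.4,73,102.1)"
```

```text
t 23.15 tcp [517.63  83.61 109.88] yang 102.1 tilt [ 1.4e-03  2.0e-04 -1.0e+00] F [-0.05 -0.87 -0.92] M [ 0.08   0.011 -0.022] w 13.5 g 30.0 q6 -1.645
delta [ 0.81 -0.05 36.88] [-0.0001  0.0014 -0.    ]
```

Descending gently; the x sway comes from vertical motion, so I'll use small rows.

Emit:
{"fn": "servo_tool", "kwargs": {"deltas": [[[0.4,0,2],[0,0,0]],[[0.4,0,4],[0,0,0]],[[0.4,0,7],[0,0,0]],[[0.4,0,10],[0,0,0]],[[0.4,0,12],[0,0,0]]]}}

```text
t: 23.57
ee_pos: [516.5, 83.4, 96.7]
orientation: [0.331, -3.124, 0.0]
ft_force: [1.3, 0.6, -0.6]
width: 13.9
grasp_force: 30.0
```

Emit:
{"fn": "servo_tool", "kwargs": {"deltas": [[[0,0,3],[0,0,0]],[[0,0,6],[0,0,0]],[[0,0,9],[0,0,0]],[[0,0,12],[0,0,0]],[[0,0,14],[0,0,0]]]}}

```text
t: 23.98
ee_pos: [516.5, 83.4, 82.7]
orientation: [0.331, -3.124, 0.0]
ft_force: [-0.6, 0.0, -1.2]
width: 13.7
grasp_force: 30.0
```

```bash
python3 -c "
from h import *
to(516.9,83.4,73,102.1)"
```

```text
t 23.98 tcp [516.53  83.43  82.71] yang 102.11 tilt [-4.e-04 -1.e-04 -1.e+00] F [-0.6   0.05 -1.25] M [0.094 0.024 0.03 ] w 13.7 g 30.0 q6 -1.645
delta [-0.36 -0.1   9.71] [ 0.     -0.0004  0.0001]
```

Emit:
{"fn": "servo_tool", "kwargs": {"deltas": [[[0,0,3],[0,0,0]],[[0,0,6],[0,0,0]],[[0,0,9],[0,0,0]],[[0,0,10],[0,0,0]],[[0,0,10.5],[0,0,0]]]}}

```text
t: 24.4
ee_pos: [516.6, 83.4, 72.4]
orientation: [0.331, -3.124, 0.0]
ft_force: [-0.1, 0.4, -1.2]
width: 13.9
grasp_force: 30.0
```

Emit:
{"fn": "servo_tool", "kwargs": {"deltas": [[[0,0,0],[0,0,0]],[[0,0,0],[0,0,0]],[[0,0,0],[0,0,0]]]}}

```text
t: 24.65
ee_pos: [516.8, 83.5, 72.8]
orientation: [-0.331, 3.124, -0.0]
ft_force: [-0.1, 0.1, -1.2]
width: 13.9
grasp_force: 30.0
```

```bash
python3 -c "
from h import *
to(516.9,83.4,72.4,102.1)"
```

```text
t 24.65 tcp [516.82  83.47  72.83] yang 102.11 tilt [ 3.e-04  0.e+00 -1.e+00] F [-0.14  0.05 -1.2 ] M [0.01  0.073 0.002] w 13.9 g 30.0 q6 -1.645
delta [-0.07 -0.08  0.43] [-0.      0.0003  0.0001]
```

Down another 0.7 mm, then release. I'll open only partly, then rise.

Emit:
{"fn": "servo_tool", "kwargs": {"deltas": [[[0,0,0.4],[0,0,0]],[[0,0,0.7],[0,0,0]],[[0,0,0.7],[0,0,0]],[[0,0,0.7],[0,0,0]]]}}

```text
t: 24.98
ee_pos: [516.7, 83.5, 72.0]
orientation: [-0.331, 3.124, -0.0]
ft_force: [-0.3, -0.7, -0.9]
width: 13.8
grasp_force: 30.0
```

Emit:
{"fn": "servo_tool", "kwargs": {"deltas": [[[0,0,0],[0,0,0]],[[0,0,0],[0,0,0]],[[0,0,0],[0,0,0]],[[0,0,0],[0,0,0]],[[0,0,0],[0,0,0]]], "grip": -0.3}}

```text
t: 25.4
ee_pos: [516.7, 83.4, 72.0]
orientation: [-0.331, 3.124, -0.0]
ft_force: [-0.8, -0.1, -0.4]
width: 43.9
grasp_force: 0.0
```

Emit:
{"fn": "servo_tool", "kwargs": {"deltas": [[[0,0,0],[0,0,0]],[[0,0,0],[0,0,0]],[[0,0,-10],[0,0,0]],[[0,0,-25],[0,0,0]],[[0,0,-45],[0,0,0]]]}}

```text
t: 25.82
ee_pos: [515.8, 83.3, 117.0]
orientation: [0.331, -3.122, 0.0]
ft_force: [0.7, -0.2, 0.2]
width: 56.9
grasp_force: 0.0
```

Emit:
{"fn": "servo_tool", "kwargs": {"deltas": [[[0,0,-30],[0,0,0]],[[0,0,-60],[0,0,0]],[[0,0,-90],[0,0,0]],[[0,0,-110],[0,0,0]],[[0,0,-110],[0,0,0]]]}}

```text
t: 26.23
ee_pos: [519.2, 83.8, 232.2]
orientation: [-0.33, 3.116, 0.0]
ft_force: [1.5, 0.8, 0.1]
width: 57.0
grasp_force: 0.0
```

Run:
```python
from h import *
st()
for n in("scene","top"):
    p=get_image(n)
    v,u=np.mgrid[0:480,0:640];W=world(p,np.c_[u.ravel(),v.ravel()])
    q=W[(np.abs(W[:,0]-517)<25)&(np.abs(W[:,1]-83)<22)&(W[:,2]>96)&(W[:,2]<125)]
    if len(q): r=cv2.minAreaRect(np.float32(q[:,:2]));print(n,len(q),r,np.percentile(q[:,2],[50,95,99]))
    if n=="scene": cv2.imwrite("pics/s6.png",cv2.resize(p["frame"][150:390,210:410],(500,600),interpolation=cv2.INTER_CUBIC))
```

```text
t 26.23 tcp [519.24  83.79 232.22] yang 102.11 tilt [ 0.0083  0.0011 -1.    ] F [1.5  0.81 0.11] M [ 0.079  0.005 -0.048] w 57.0 g 0.0 q6 -1.645
scene 136 ((516.7020874023438, 80.39440155029297), (17.515974044799805, 26.5573673248291), 76.03230285644531) [107.40742391 113.03283846 113.57806269]
top 63 ((510.00286865234375, 81.5157470703125), (10.60492992401123, 14.2864990234375), 12.321667671203613) [111.40298213 115.09545874 116.85849646]
```

View pics/s6.png

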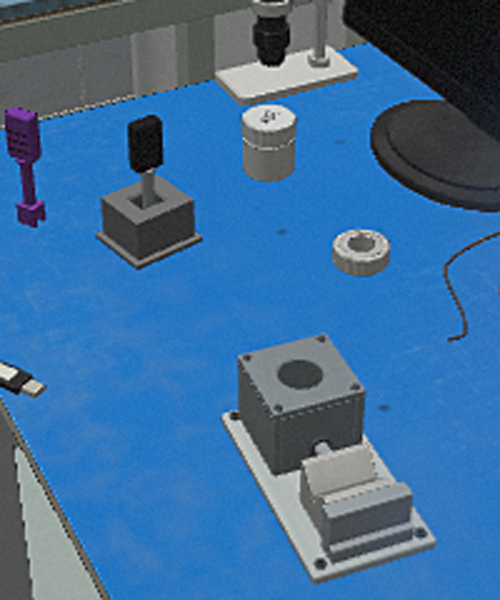

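The key stands home and upright (crop 146,145), the V-block sits on the jaw, and the gripper is clear. Handing in.

```bash
python3 -c "
from h import *
print(close_job())"
```

```text
the job is handed in; nothing more can be done
None
```

I handed the job in at about 26 s: the knob torque puts the V-block on the fixed jaw at about 10 N (estimated, not measured at the jaw), the key is back upright in its rest, and nothing else was touched; no verdict came back.

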